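Fold out the crank grip and wind the dish under the lens

ROBOT

A 7-joint arm with a two-finger parallel gripper is mounted at the origin on a cart in front of the work surface, level with it; the furniture and walls round the work are solid. World frame = base frame: x ahead of the robot, y to its left, z up, the work surface at z = 0. Lengths are in m, angles in rad, forces in N, time in s.
With the tool pointing down it reaches from about 0.4 to 0.85 m from the base axis. Payload 4.4 kg.
Tool frame: the origin (TCP) lies on the centre line of the jaws, within the pads' length; the fingertips stand 17 mm ahead of it and the grasp point (between the pads) lies 2 mm behind it; z points along the fingers, y is the line along which they close (so a half turn about z gives the same grasp; the last joint's range is limited). The gripper opens to 94 mm and grips with 3 to 60 N. Pads are 16 mm wide; open, the fingers measure 119 mm over their backs; the gripper's body (75 mm by 177 mm) begins 78 mm behind the grasp point.
Start: joints at [1.125, 0.628, 0.038, 1.517, -0.027, 0.996, -0.02], TCP at [0.241, -0.604, 0.222] pointing down, gripper open.
Joint ranges: [-3.06, 3.06], [-0.37, 2.12], [-1.25, 1.32], [0.18, 2.47], [-1.1, 4.24], [0.23, 1.98], [-2.94, 2.94]. Speed limits (rad/s): [2.57, 2.57, 3.14, 3.14, 3.14, 3.14, 3.14].

INTERFACE

Orientations are given as a unit quaternion [x, y, z, w].
In Python, from rig import move_to, move_straight, movej, gripper_open, grasp, dwell, ik, camera, MotionError, sign_off, find_in, silhouettes, landmark_of, get_t, get_qpos, get_joint_velocities, get_tau, get_tool_pos, get_tool_rot, get_contact_force, get_ft_torque, get_width, get_finger_force gives the robot as it stands. Calls block until the motion is done:
- move_to(position, orientation): joint-space move of the TCP to a pose.
- move_straight(position, rate=0.15, rot=None): straight line of the TCP; rot=None keeps the orientation; rate is the mean speed in m/s.
- movej(angles): joint-space move.
- gripper_open() and grasp(f_grip=None): open the fingers fully, or close them until they stop; f_grip is the grip in N (None keeps the last).
- dwell(seconds).
- ik(position, orientation): joint angles nearest the present ones, or None.
- camera(name): name is "scene" or "top" or "wrist"; returns a dict with "frame" (480x640x3 uint8, red, green, blue), "z_map" (480x640 float32, m along the optical axis (not along the pixel's ray), 0 where there is no reading), "mtx" (3x3 intrinsics, pixels), "dist" ([k1, k2, p1, p2, k3] as OpenCV has them; the pictures are not rectified), "pose" (4x4, takes a point from camera to world coordinates). Camera axes: x right, y up, looking along -z (the intrinsics and any distortion apply to the point x, -y, -z); pixel columns grow to the right and rows downward; lengths in m; the calibration is good to about 2 mm. A picture is of the moment at which its call begins.
A pose or a line that the arm cannot do raises MotionError and nothing moves.
- sign_off(): hands the job in; it is judged then, once.
Trained networks look in a picture, given as the dict that the camera call returned (one of the last four; its "shot" number tells which), for a name from the list of things; names that differ only in an ending like _2 or _b are one class to them, and where a whole thing is asked for, a point or a joint stands for the part that bears it (a point fixed in the world has none). Each returns a list of dicts, best first, with "score" (0 to 1); they miss things now and then, are a little off and sometimes report something else, mostly with a low value. They report only what shows in the picture. A call takes as long as a camera call.
- find_in(picture, target): "location" ([x, y, z] in m, in world coordinates, good to about 4 mm: the middle of the surface that is visible of it).
- silhouettes(picture, target): "region" (480x640 bool, what is visible of it).
- landmark_of(picture, target): "location" ([x, y, z] in m, in world coordinates, good to about 4 mm: a listed point, or the origin of a listed thing).
Readings, each from a call of its own:
- get_t(): time.
- get_qpos(): joint angles.
- get_joint_velocities(): joint speeds.
- get_tau(): joint torques, N m.
- get_tool_pos(): TCP position.
- get_tool_rot(): TCP orientation.
- get_contact_force(): force on the tool from outside, world axes, zero at the start.
- get_ft_torque(): the same for the moment, N m.
- get_width(): finger opening in m.
- get_finger_force(): force on a finger pad.
Only numpy, scipy, OpenCV 4.12 (cv2) and the standard library are available. Lean on these libraries where they do the work, as an engineer would, in place of code of your own. Each camera call takes 0.05 s, during which the arm holds its last target. There are 200 camera calls.

TASK

Two hand-cranked dish shuttles stand in the clean hood. On the one that carries a petri dish, first fold the crank's hinged grip up from the arm until it stands upright, then crank it clockwise (seen from above) to its stop so that the dish comes under the lens. Leave the grip standing upright, the dish lying flat on its carriage, and the empty shuttle's crank as it is.

Things in the scene. Friction and masses are not known exactly. Their poses are not given: they have to be found in the camera images.
- dish_drive: Fixed hand-cranked shuttle carrying a petri dish. Base 275 x 112 mm; origin on the worktop (z = 0) under the vertical crank shaft; z up, +x along the track to the lens. Gear housing round the shaft up to z = 50 mm. The hood's sash hangs over it: a pane at x = 0.24 to 0.27 m, from z = 0.45 m up, with the hood ceiling behind it: reach in under it, tool leaning forward about 45 degrees.
- carried_dish: The white petri dish, 102 mm wide and 16 mm high, loose between four pins on the carriage; origin at the centre of its underside, z = 32 mm. It runs along the drive's +x with the crank, from 97 mm from the shaft at the start to 157 mm at the stop, right under a glass lens ring (108 mm wide, z = 96 to 104, post top z = 120).
- dish_crank (a joint): Turn of the crank arm about the shaft, 0 parked to 1.2 at the stop; it grows clockwise from above. The arm points to the drive's own angle (counter-clockwise from its +x) 2.74 minus this value: parked roughly towards the robot, at the stop to its +y (left). Steel arm 14 mm wide, z = 62 to 70 mm. The carriage moves with it. 1 to 3 N at the grip turns it; it stays where left.
- dish_grip (a joint): Fold of the crank's grip: 0 flat over the arm, pointing from hinge to shaft; 1.571 upright at its stop. Starts at 0 to 0.3. Hinge pin level, square to the arm, 65 mm from the shaft axis, z = 84 mm. Black rod 20 mm thick, from 16 to 62 mm from the pin; at the pin a steel clevis 26 mm wide, top z = 89. Light friction (1 N) holds it at any angle.
- dish_grip_end (a point): Centre of the free end of that black grip, 62 mm from its hinge pin: 3 mm from the shaft axis at z = 84 mm when folded flat; 65 mm from the shaft axis at z = 146 mm when upright.
- spare_grip_end (a point): The same point on the other, identical shuttle to the right, whose carriage is empty: a bystander, grip folded, to be left alone.

How it is judged:
On the way, in this order (a step that is already met when the one before it is completed fails the run):
1. the grip of the dish shuttle's crank is folded out upright (within 10 degrees) while the crank is still near its parked position (turned less than 0.6 rad) (value of joint dish_grip above 1.39 rad and value of joint dish_crank below 0.6 rad), for 0.1 s.
2. the crank is turned to its stop (within 0.15 rad) with the grip upright (value of joint dish_crank above 1.05 rad and value of joint dish_grip above 1.39 rad), for 0.2 s.
At the end, for the whole second after the job is handed in: The dish shuttle's crank rests at its stop (1.05 rad or more of 1.2), its dish lies flat on the carriage under the lens (145 mm or more from the shaft along the track), and its grip stands upright within 10 degrees (1.39 rad or more) (all of step 2 and x of carried_dish in the frame of dish_drive above 0.145 m and angle between carried_dish's own z axis and vertical below 0.1 rad and velocity of joint dish_crank between -0.1 and 0.1 rad/s); the robot touches nothing.
It fails at once if the crank or grip of the empty shuttle is moved (its grip end by more than 20 mm) (distance of spare_grip_end from where it was at the start of the episode above 0.02 m).
It also fails if it takes over 51 s, if anything falls off the work surface, if the arm or the gripper's body presses on something with over 40 N, if the wrist force passes 120 N, or if a joint passes its speed limit or range.

## Working session

There is one attempt and no reset: what is moved stays moved. The work goes in short steps, each a Python script; the robot and the scene stay as the last script left them, time stands still between calls to the robot, and variables do not carry over. Pictures are saved under pics/ and viewed, at most 10 in all, crops included, and the job is handed in when it is done.

```bash
ls; mkdir -p pics
python3 - <<'E'
from rig import *
import cv2,numpy as np
ims=[]
for n in ["scene","top"]:
    c=camera(n); ims.append(c["frame"])
    print(n,np.round(c["pose"],3).tolist())
    for t in ["dish_drive","carried_dish","dish_grip_end","spare_grip_end","dish_crank"]:
        for f in (find_in,landmark_of):
            try: print(t,f.__name__,[(np.round(d["location"],3).tolist(),round(d["score"],2)) for d in f(c,t)][:3])
            except Exception as e: print(t,f.__name__,e)
    cv2.imwrite(f"pics/{n}0.png",c["frame"][:,:,::-1])
print(get_t())
E
```

```text
pics
scene [[-0.872, 0.322, -0.369, 0.063], [-0.49, -0.592, 0.64, 0.78], [-0.012, 0.739, 0.674, 0.724], [0.0, 0.0, 0.0, 1.0]]
dish_drive call [([0.413, 0.328, 0.049], 0.95)]
dish_drive call [([0.381, 0.338, -0.002], 0.94)]
carried_dish call [([0.465, 0.304, 0.046], 0.88)]
carried_dish call [([0.47, 0.296, 0.032], 0.74)]
dish_grip_end call [([0.358, 0.372, 0.095], 0.57)]
dish_grip_end call [([0.38, 0.34, 0.091], 0.95)]
spare_grip_end call [([0.374, -0.016, 0.09], 0.8)]
spare_grip_end call [([0.4, -0.035, 0.088], 0.79)]
dish_crank call [([0.351, 0.384, 0.087], 0.63)]
dish_crank call it knows: carried_dish, dish_drive, dish_grip_end, spare_grip_end
top [[-0.124, 0.873, -0.472, 0.009], [-0.992, -0.116, 0.047, 0.225], [-0.014, 0.474, 0.881, 0.85], [0.0, 0.0, 0.0, 1.0]]
dish_drive call [([0.426, 0.302, 0.052], 0.56)]
dish_drive call [([0.386, 0.342, 0.001], 0.83)]
carried_dish call [([0.461, 0.295, 0.047], 0.71)]
carried_dish call [([0.472, 0.289, 0.034], 0.72)]
dish_grip_end call [([0.359, 0.369, 0.092], 0.84), ([0.463, 0.295, 0.049], 0.44)]
dish_grip_end call [([0.381, 0.343, 0.088], 0.67)]
spare_grip_end call [([0.376, -0.021, 0.095], 0.91)]
spare_grip_end call [([0.402, -0.036, 0.09], 0.95)]
dish_crank call [([0.355, 0.371, 0.09], 0.93)]
dish_crank call it knows: carried_dish, dish_drive, dish_grip_end, spare_grip_end
1.0
```

View pics/scene0.png

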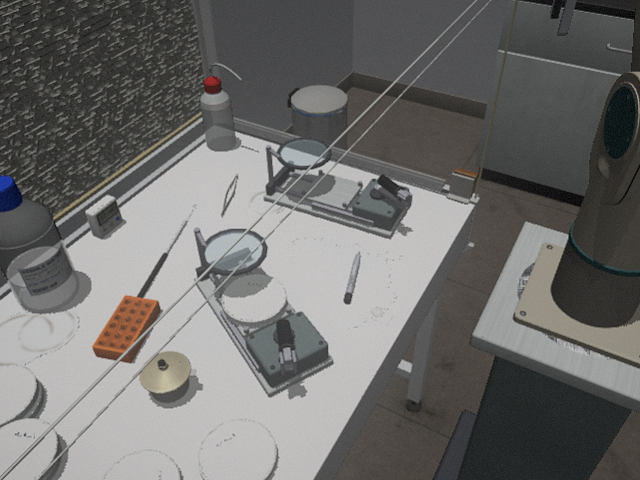

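View pics/top0.png

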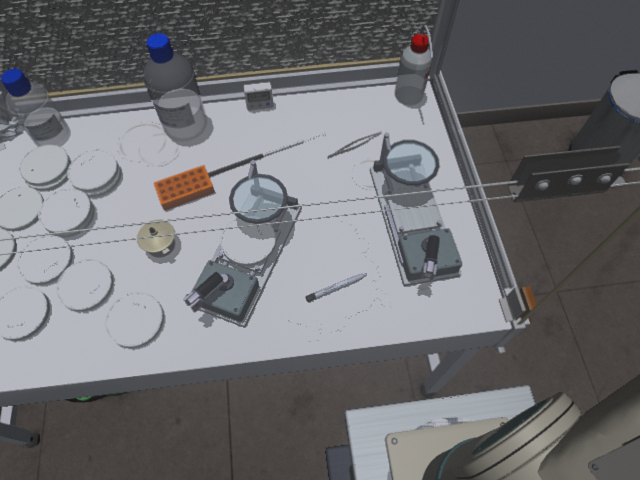

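The shuttle with the dish is at top-image pixel (235,275), and the white dish is near (247,245). The grip is folded, with its clevis at (200,295). The spare shuttle is at (425,240). The shaft is at about (0.384, 0.340) and the track yaw about -0.50. The dish is 99 mm from the shaft, where 97 mm is expected.

Next I'll scan tool headings and leans for reachability.

```bash
cat > h.py <<'E'
from rig import *
import numpy as np, cv2
from scipy.spatial.transform import Rotation as R
S=np.array([.384,.340]); YAW=-.504
def armdir(c): a=YAW+2.74-c; return np.array([np.cos(a),np.sin(a),0])
def grip_pt(c,th,r):  # point r from hinge pin along grip
    e=armdir(c); return np.r_[S,0.084]+.065*e+r*(-np.cos(th)*e+[0,0,np.sin(th)])
def grip_ax(c,th): return -np.cos(th)*armdir(c)+np.array([0,0,np.sin(th)])
def quat(head,L,ax,flip=0):
    z=np.array([np.cos(L)*np.cos(head),np.cos(L)*np.sin(head),-np.sin(L)])
    y=np.cross(z,ax); y/=np.linalg.norm(y)
    if flip: y=-y
    return R.from_matrix(np.c_[np.cross(y,z),y,z]).as_quat()
E
python3 - <<'E'
from h import *
print(get_tool_rot(), get_t())
for L in (35,45,55,65):
  for h in (-.9,-.6,-.3,0,.3):
    for f in (0,1):
      l=np.radians(L); row=[]
      for c,th in ((0,.1),(0,.8),(0,1.57),(1.2,1.57)):
        q=ik(grip_pt(c,th,.05),quat(h,l,grip_ax(c,th),f))
        row.append(None if q is None else np.round(q,2).tolist())
      if any(row): print(L,h,f,row)
print(get_t())
E
```

```text
[9.82020495e-01 1.88774324e-01 3.88854466e-05 1.08635885e-05] 1.0
35 -0.9 0 [[-0.8, 1.17, -0.88, 1.75, 1.18, 1.83, 1.54], [-0.83, 1.12, -0.88, 1.73, 1.13, 1.84, 1.58], [-0.88, 1.11, -0.88, 1.67, 1.09, 1.87, 1.6], [-0.79, 1.13, -0.88, 1.58, 1.21, 1.89, 1.74]]
35 -0.9 1 [[-1.76, 1.18, 0.83, 1.78, 0.08, 0.89, -0.55], [-1.78, 1.13, 0.83, 1.76, 0.12, 0.96, -0.55], [-1.4, 0.93, 0.07, 1.68, 0.67, 1.3, -1.12], [-1.49, 1.01, 0.42, 1.61, 0.51, 1.15, -0.84]]
35 -0.6 0 [[-0.75, 1.24, -1.06, 1.97, 1.38, 1.95, 1.08], [-0.78, 1.17, -1.06, 1.95, 1.33, 1.94, 1.35], [-0.84, 1.15, -1.06, 1.88, 1.29, 1.95, 1.59], [-0.73, 1.17, -1.06, 1.82, 1.42, 1.96, 1.75]]
35 -0.6 1 [[-1.96, 1.27, 1.02, 2.0, -0.12, 0.54, -0.64], [-0.78, 1.17, -1.06, 1.95, 1.33, 1.94, -1.79], [-0.84, 1.15, -1.06, 1.88, 1.29, 1.95, -1.55], [-1.95, 1.4, 1.32, 1.86, -0.51, 0.73, 0.27]]
35 -0.3 0 [[-0.77, 1.22, -1.06, 2.2, 1.54, 1.92, 0.75], [-0.79, 1.14, -1.06, 2.18, 1.48, 1.89, 1.18], [-0.85, 1.11, -1.06, 2.11, 1.43, 1.88, 1.62], [-0.71, 1.12, -1.06, 2.06, 1.57, 1.87, 1.79]]
35 -0.3 1 [[-1.2, 0.94, -0.33, 2.21, 1.45, 1.22, -2.38], [-0.79
[... 5309 characters left out ...]
06, 2.24, 1.47, 1.1, 1.57], [-0.5, 0.78, -1.06, 2.19, 1.39, 1.12, 2.25], [-0.38, 0.82, -1.06, 2.09, 1.43, 1.12, 2.43]]
65 0 1 [[-0.4, 0.88, -1.06, 2.27, 1.56, 1.14, -1.88], [-0.43, 0.8, -1.06, 2.24, 1.47, 1.1, -1.57], [-0.5, 0.78, -1.06, 2.19, 1.39, 1.12, -0.89], [-0.38, 0.82, -1.06, 2.09, 1.43, 1.12, -0.71]]
65 0.3 0 [[-0.33, 0.86, -1.06, 2.35, 1.73, 1.03, 1.17], [-0.35, 0.77, -1.06, 2.32, 1.62, 0.97, 1.54], [-1.15, 0.52, 0.04, 2.3, 1.53, 0.29, 2.41], [-0.39, 0.7, -0.88, 2.17, 1.52, 0.81, 2.64]]
65 0.3 1 [[-0.33, 0.86, -1.06, 2.35, 1.73, 1.03, -1.97], [-0.29, 0.84, -1.19, 2.32, 1.61, 1.09, -1.59], [-0.43, 0.74, -1.06, 2.28, 1.54, 0.98, -0.7], [-0.39, 0.7, -0.88, 2.17, 1.52, 0.81, -0.5]]
1.0
```

A heading of -0.9 and a lean of 45° is reachable. I'll identify the kinematics from `ik` samples, so I can check link clearance from the sash.

```bash
cat > fk.py <<'E'
import numpy as np, itertools, os
from scipy.spatial.transform import Rotation as R
AX='zyzyzyz'
def chain(q,s,p):
    Rm=R.identity(); x=np.zeros(3); pts=[]
    for i in range(7):
        x=x+Rm.apply(p[i]); pts.append(x)
        Rm=Rm*R.from_euler(AX[i],s[i]*q[i])
    x=x+Rm.apply(p[7]); pts.append(x)
    return np.array(pts),Rm
if os.path.exists('fk.npz'):
    D=np.load('fk.npz'); SG,P=D['s'],D['p']
    def fk(q): return chain(q,SG,P)   # points: joints 1..7, TCP
E
python3 - <<'E'
from h import *
from fk import *
rng=np.random.default_rng(0); data=[(get_qpos(),get_tool_pos(),R.from_quat(get_tool_rot()))]
while len(data)<40:
    p=np.array([rng.uniform(.1,.6),rng.uniform(-.6,.6),rng.uniform(.1,.4)])
    r=R.from_euler('ZYX',[rng.uniform(-3,3),rng.uniform(-.6,.6),np.pi+rng.uniform(-.6,.6)])
    q=ik(p,r.as_quat())
    if q is not None: data.append((np.array(q),p,r))
best=None
for s in itertools.product([1,-1],repeat=7):
    # constant end rotation
    C=[(chain(q,s,np.zeros((8,3)))[1].inv()*r) for q,p,r in data]
    m=C[0]; e=max((m.inv()*c).magnitude() for c in C)
    if best is None or e<best[0]: best=(e,s,m.as_rotvec())
print(best)
s=best[1]
# linear in p
A=[];b=[]
for q,p,r in data:
    Rm=R.identity(); row=[]
    for i in range(8):
        row.append(Rm.as_matrix())
        if i<7: Rm=Rm*R.from_euler(AX[i],s[i]*q[i])
    A.append(np.hstack(row)); b.append(p)
A=np.vstack(A);b=np.hstack(b)
x=np.linalg.lstsq(A,b,rcond=None)[0]
print(np.abs(A@x-b).max()); P=x.reshape(8,3); print(P.round(3))
np.savez('fk.npz',s=s,p=P)
E
python3 - <<'E'
import sys; sys.path.insert(0,'.')
from fk import *
for q in ([1.125,.628,.038,1.517,-.027,.996,-.02],[-1.25,.84,-.02,1.8,.72,1.13,-1.13],[-1.76,1.14,.94,1.84,-.16,.79,-.27],[-.65,1.16,-1.06,1.81,1.22,1.8,1.55]): print(fk(q)[0].round(2).tolist())
E
```

```text
(1.2508839067575447e-10, (-1, 1, -1, 1, -1, 1, -1), array([-2.32871038e-17, -3.39958599e-16,  1.57079633e+00]))
3.466876785651607e-11
[[-0.     0.     0.168]
 [ 0.    -0.006  0.168]
 [-0.    -0.006  0.28 ]
 [-0.    -0.008  0.28 ]
 [-0.    -0.008  0.191]
 [-0.    -0.     0.191]
 [ 0.    -0.     0.179]
 [ 0.    -0.     0.179]]
[[-0.0, 0.0, 0.17], [-0.01, -0.0, 0.34], [0.06, -0.15, 0.56], [0.12, -0.3, 0.79], [0.18, -0.46, 0.69], [0.24, -0.6, 0.58], [0.24, -0.6, 0.4], [0.24, -0.6, 0.22]]
[[-0.0, 0.0, 0.17], [0.01, -0.0, 0.34], [0.08, 0.19, 0.52], [0.15, 0.39, 0.71], [0.18, 0.47, 0.54], [0.21, 0.56, 0.37], [0.29, 0.46, 0.25], [0.37, 0.37, 0.12]]
[[-0.0, 0.0, 0.17], [0.01, 0.0, 0.34], [-0.04, 0.25, 0.45], [-0.08, 0.5, 0.58], [0.07, 0.52, 0.46], [0.22, 0.55, 0.34], [0.3, 0.45, 0.22], [0.38, 0.35, 0.09]]
[[-0.0, 0.0, 0.17], [0.0, -0.0, 0.34], [0.21, 0.15, 0.45], [0.42, 0.3, 0.55], [0.32, 0.42, 0.45], [0.22, 0.55, 0.34], [0.3, 0.45, 0.22], [0.38, 0.35, 0.09]]
```

```bash
cat > plan.py <<'E'
from h import *
from fk import fk
from scipy.optimize import least_squares
L=np.radians(45); H=np.arctan2(*(-armdir(0))[[1,0]])
D=np.array([np.cos(L)*np.cos(H),np.cos(L)*np.sin(H),-np.sin(L)])
def solve(p,qt,seed):
    Rt=R.from_quat(qt)
    def f(q):
        pts,Rm=fk(q); return np.r_[pts[-1]-p,(Rt.inv()*Rm*R.from_rotvec([0,0,np.pi/2])).as_rotvec()*.3,.003*(q-seed)]
    r=least_squares(f,seed); return r.x,np.abs(r.fun[:6]).max()
def clear(q):
    pts=fk(q)[0]; m=9.
    for i,rad in ((1,.08),(2,.08),(3,.08),(4,.07),(5,.07),(6,.06)):
        for a in np.linspace(0,1,6):
            x,y,z=pts[i]+a*(pts[i+1]-pts[i]); rr=rad if i<6 else (.09 if a<.5 else .06)
            if y>-.42: m=min(m,max(.24-rr-x,.45-rr-z))
            else: m=min(m,.30-x)
            if i>=5:
                m=min(m,np.hypot(x,y)-.12-rr,z-.12)
                if x>.2 and -.42<y<.15: m=min(m,z-.17)
            elif i==4: m=min(m,z-.2)
    return m
E
python3 - <<'E'
from plan import *
q0=np.array(get_qpos()); lo=np.array([-3,-.35,-1.2,.25,-1.05,.28,-2.9]);hi=np.array([3,2.05,1.25,2.42,4.2,1.93,2.9])
qt=quat(H,L,grip_ax(0,.1),1); seed=np.array([-1.76,1.14,.94,1.84,-.16,.79,-.27])
hov,e=solve(grip_pt(0,.1,.048)-.11*D,qt,seed); print(hov.round(3),e,clear(hov),clear(q0)); 
print(fk(hov)[0].round(2).tolist())
seg=lambda a,b:min(clear(a+(b-a)*t) for t in np.linspace(0,1,40))
rng=np.random.default_rng(1)
ok=[]
for k in range(6000):
    v=rng.uniform(lo,hi); v[0]=rng.uniform(-2.5,2.5)
    if clear(v)>.0: ok.append(v)
print(len(ok))
A=[v for v in ok if seg(q0,v)>-.0]; B=[v for v in ok if seg(v,hov)>0]
print(len(A),len(B)); best=None
for a in A:
    for b in B:
        c=max(abs(a-q0))+max(abs(b-a))+max(abs(hov-b))
        if (best is None or c<best[0]) and min(clear(a+(b-a)*t) for t in (.25,.5,.75))>.0 and seg(a,b)>.0: best=(c,a,b)
print(best)
if best: np.savez('path.npz',a=best[1],b=best[2],h=hov); print(seg(q0,best[1]),seg(best[1],best[2]),seg(best[2],hov))
E
```

```text
[-1.864  1.058  0.999  1.697 -0.123  1.062 -0.304] 1.1087859231388978e-05 -0.014349159366138703 0.003110373549415235
[[-0.0, 0.0, 0.17], [0.01, 0.0, 0.34], [-0.06, 0.24, 0.47], [-0.12, 0.47, 0.62], [0.02, 0.54, 0.52], [0.17, 0.61, 0.42], [0.25, 0.51, 0.29], [0.33, 0.41, 0.17]]
1656
791 0
None
```

Run:
```python
from plan import *
q0=np.array(get_qpos()); lo=np.array([-3,-.35,-1.2,.25,-1.05,.28,-2.9]);hi=np.array([3,2.05,1.25,2.42,4.2,1.93,2.9])
qt=quat(H,L,grip_ax(0,.1),1); seed=np.array([-1.76,1.14,.94,1.84,-.16,.79,-.27])
for bk in (.06,.08,.1):
  for s3 in (.4,.7,.94):
    s=seed.copy(); s[2]=s3; h,e=solve(grip_pt(0,.1,.048)-bk*D,qt,s); print(bk,s3,h.round(2),round(e,5),round(clear(h),3))
hov,e=solve(grip_pt(0,.1,.048)-.08*D,qt,seed)
seg=lambda a,b,n=40:min(clear(a+(b-a)*t) for t in np.linspace(0,1,n))
rng=np.random.default_rng(1); T=-.012
A=[];B=[]
for k in range(25000):
    v=rng.uniform(lo,hi); v[0]=rng.uniform(-2.5,2.5)
    if k%2: v=hov+rng.normal(0,.4,7); v=np.clip(v,lo,hi)
    if clear(v)>0:
        if k%2==0 and len(A)<400 and seg(q0,v,12)>0: A.append(v)
        if k%2 and seg(v,hov,12)>T: B.append(v)
print(len(A),len(B)); best=None
C=sorted(((max(abs(a-q0))+max(abs(b-a))+max(abs(hov-b)),i,j) for i,a in enumerate(A) for j,b in enumerate(B)))
for c,i,j in C[:60000]:
    if clear((A[i]+B[j])/2)>0 and seg(A[i],B[j])>0 and seg(q0,A[i])>0 and seg(B[j],hov)>T: best=(c,A[i],B[j]); break
print(best)
if best: np.savez('path.npz',a=best[1],b=best[2],h=hov)
```

```text
0.06 0.4 [-1.77  1.02  0.83  1.77  0.01  0.94 -0.45] 1e-05 -0.005
0.06 0.7 [-1.8   1.06  0.92  1.77 -0.07  0.94 -0.36] 1e-05 -0.005
0.06 0.94 [-1.82  1.09  0.97  1.77 -0.14  0.94 -0.29] 1e-05 -0.005
0.08 0.4 [-1.78  1.    0.83  1.74  0.02  0.99 -0.45] 1e-05 -0.012
0.08 0.7 [-1.82  1.04  0.92  1.74 -0.07  0.99 -0.36] 1e-05 -0.012
0.08 0.94 [-1.84  1.08  0.98  1.74 -0.13  0.99 -0.3 ] 1e-05 -0.012
0.1 0.4 [-1.79  0.99  0.83  1.71  0.03  1.04 -0.46] 1e-05 -0.008
0.1 0.7 [-1.83  1.03  0.93  1.71 -0.06  1.03 -0.37] 1e-05 -0.008
0.1 0.94 [-1.86  1.06  0.99  1.71 -0.13  1.04 -0.3 ] 1e-05 -0.008
400 2480
None
```

```bash
cat > rrt.py <<'E'
from plan import *
lo=np.array([-3,-.35,-1.2,.25,-1.05,.28,-2.9]);hi=np.array([3,2.05,1.25,2.42,4.2,1.93,2.9])
T=-.013
def seg(a,b):
    n=int(np.max(np.abs(b-a))/.06)+2
    return all(clear(a+(b-a)*t)>T for t in np.linspace(0,1,n))
def rrt(q0,q1,seed=0,n=4000):
    rng=np.random.default_rng(seed); tr=[([q0],[-1]),([q1],[-1])]
    def ext(t,x,full):
        N,P=t; i=int(np.argmin(np.linalg.norm(np.array(N)-x,axis=1)))
        while True:
            d=x-N[i]; l=np.linalg.norm(d); y=x if l<.3 else N[i]+d*.3/l
            if not seg(N[i],y): return i,False
            N.append(y);P.append(i);i=len(N)-1
            if l<.3: return i,True
            if not full: return i,False
    for k in range(n):
        a,b=tr[k%2],tr[1-k%2]
        i,_=ext(a,rng.uniform(lo,hi),False); j,hit=ext(b,a[0][i],True)
        if hit:
            def up(t,i):
                o=[]
                while i>=0: o.append(t[0][i]); i=t[1][i]
                return o
            p=up(a,i)[::-1]+up(b,j)[1:]
            if k%2: p=p[::-1]
            for _ in range(200):
                if len(p)<3: break
                i,j=sorted(rng.choice(len(p),2,replace=False))
                if j-i>1 and seg(p[i],p[j]): p=p[:i+1]+p[j:]
            return p
E
timeout 500 python3 - <<'E'
from rrt import *
q0=np.array(get_qpos()); qt=quat(H,L,grip_ax(0,.1),1)
hov,e=solve(grip_pt(0,.1,.048)-.08*D,qt,np.array([-1.8,1.04,.85,1.74,0,.98,-.4]))
best=None
for s in range(4):
    p=rrt(q0,hov,s)
    if p is None: print(s,None); continue
    c=sum(np.max(np.abs(a-b)) for a,b in zip(p,p[1:])); print(s,len(p),c)
    if best is None or c<best[0]: best=(c,p)
if best:
    np.save('path.npy',best[1])
    for q in best[1]: print(q.round(2),fk(q)[0][[3,5,7]].round(2).tolist())
E
```

```text
0 None
1 None
2 None
3 None
```

```bash
sed -i 's/m=min(m,np.hypot(x,y)-.12-rr,z-.12)/m=min(m,max(np.hypot(x,y)-.12-rr,z-.5-rr),z-.12)/' plan.py
timeout 570 python3 - <<'E'
from rrt import *
q0=np.array(get_qpos()); qt=quat(H,L,grip_ax(0,.1),1)
hov,e=solve(grip_pt(0,.1,.048)-.08*D,qt,np.array([-1.8,1.04,.85,1.74,0,.98,-.4]))
best=None
for s in range(5):
    p=rrt(q0,hov,s,2500)
    if p is None: print(s,None); continue
    c=sum(np.max(np.abs(a-b)) for a,b in zip(p,p[1:])); print(s,len(p),c)
    if best is None or c<best[0]: best=(c,p)
if best:
    np.save('path.npy',best[1])
    for q in best[1]: print(q.round(2).tolist(),fk(q)[0][[3,5,7]].round(2).tolist())
E
```

```text
0 None
1 None
2 None
3 None
4 None
```

Run:
```python
from rrt import *
q0=np.array(get_qpos()); qt=quat(H,L,grip_ax(0,.1),1)
hov,e=solve(grip_pt(0,.1,.048)-.08*D,qt,np.array([-1.8,1.04,.85,1.74,0,.98,-.4]))
np.save('hov.npy',hov)
def rep(n,a,b):
    r=[(clear(a+(b-a)*t),t) for t in np.linspace(0,1,30)]; m=min(r); q=a+(b-a)*m[1]
    print(n,np.round(m,3),fk(q)[0][[3,5,6,7]].round(2).tolist())
for x1 in (1.125,1.5,1.8):
    u=np.array([x1,0,.04,.3,-.03,.3,-.02]); rep(('s',x1),q0,u)
u2=np.array([-2.2,0,.04,.3,-.03,.3,-.02]); rep('sweep',u,u2)
for d in (0,.3,.5,.8):
  for q3 in (0,.85):
    u3=np.array([hov[0]-d,0.,q3,.3,0,.3,-.4]); h2=hov.copy(); h2[0]-=d
    rep(('low',d,q3),u3,h2); rep(('rot',d),h2,hov)
```

```text
('s', 1.125) [-0.039  0.414] [[0.07, -0.19, 0.86], [0.21, -0.54, 0.93], [0.28, -0.68, 0.84], [0.34, -0.82, 0.75]]
('s', 1.5) [0.003 0.   ] [[0.12, -0.3, 0.79], [0.24, -0.6, 0.58], [0.24, -0.6, 0.4], [0.24, -0.6, 0.22]]
('s', 1.8) [0.003 0.   ] [[0.12, -0.3, 0.79], [0.24, -0.6, 0.58], [0.24, -0.6, 0.4], [0.24, -0.6, 0.22]]
sweep [-0.137  0.483] [[0.0, -0.02, 0.9], [0.12, -0.02, 1.26], [0.22, -0.01, 1.41], [0.32, 0.0, 1.56]]
('low', 0, 0) [-0.042  0.724] [[-0.07, 0.37, 0.75], [0.09, 0.69, 0.62], [0.17, 0.73, 0.46], [0.25, 0.78, 0.31]]
('rot', 0) [-0.012  0.   ] [[-0.09, 0.47, 0.63], [0.18, 0.6, 0.4], [0.26, 0.5, 0.27], [0.34, 0.4, 0.15]]
('low', 0, 0.85) [-0.195  0.586] [[-0.05, 0.31, 0.8], [0.15, 0.63, 0.81], [0.26, 0.72, 0.7], [0.38, 0.82, 0.6]]
('rot', 0) [-0.012  0.   ] [[-0.09, 0.47, 0.63], [0.18, 0.6, 0.4], [0.26, 0.5, 0.27], [0.34, 0.4, 0.15]]
('low', 0.3, 0) [0.025 1.   ] [[-0.22, 0.42, 0.63], [-0.0, 0.62, 0.4], [0.1, 0.55, 0.27], [0.21, 0.48, 0.15]]
('rot', 0.3) [-0.012  1.   ] [[-0.09, 0.47, 0.63], [0.18, 0.6, 0.4], [0.26, 0.5, 0.27], [0.34, 0.4, 0.15]]
('low', 0.3, 0.85) [0.
[... 379 characters left out ...]
[0.26, 0.5, 0.27], [0.34, 0.4, 0.15]]
('low', 0.5, 0.85) [0.025 1.   ] [[-0.3, 0.37, 0.63], [-0.13, 0.61, 0.4], [-0.01, 0.56, 0.27], [0.11, 0.51, 0.15]]
('rot', 0.5) [-0.012  1.   ] [[-0.09, 0.47, 0.63], [0.18, 0.6, 0.4], [0.26, 0.5, 0.27], [0.34, 0.4, 0.15]]
('low', 0.8, 0) [0.025 1.   ] [[-0.4, 0.26, 0.63], [-0.3, 0.55, 0.4], [-0.18, 0.53, 0.27], [-0.05, 0.52, 0.15]]
('rot', 0.8) [-0.012  1.   ] [[-0.09, 0.47, 0.63], [0.18, 0.6, 0.4], [0.26, 0.5, 0.27], [0.34, 0.4, 0.15]]
('low', 0.8, 0.85) [0.025 1.   ] [[-0.4, 0.26, 0.63], [-0.3, 0.55, 0.4], [-0.18, 0.53, 0.27], [-0.05, 0.52, 0.15]]
('rot', 0.8) [-0.012  1.   ] [[-0.09, 0.47, 0.63], [0.18, 0.6, 0.4], [0.26, 0.5, 0.27], [0.34, 0.4, 0.15]]
```

Run:
```python
from rrt import *
q0=np.array(get_qpos()); hov=np.load('hov.npy')
h2=hov.copy(); h2[0]-=.3
p=[q0,np.array([1.5,-.34,.04,.3,-.03,.3,-.02]),np.array([h2[0],-.34,.4,.3,-.03,.3,-.2]),h2,hov]
m=[min(clear(a+(b-a)*t) for t in np.linspace(0,1,60)) for a,b in zip(p,p[1:])]
print(np.round(m,3))
if min(m)>-.03:
    for q in p[1:]:
        movej(q.tolist()); print(get_t(),np.round(get_contact_force(),1))
    print(get_tool_pos(),grip_pt(0,.1,.048)-.08*D)
    w=camera("wrist"); cv2.imwrite("pics/w1.png",w["frame"][:,:,::-1])
    t=camera("top"); cv2.imwrite("pics/t1.png",t["frame"][:,:,::-1])
    for c in (w,t):
        for n in ["dish_drive","dish_grip_end","carried_dish"]:
            print(n,[(np.round(d["location"],4).tolist(),round(d["score"],2)) for d in landmark_of(c,n)][:3])
```

```text
[ 0.001 -0.038 -0.038 -0.012]
```

Run:
```python
from rrt import *
q0=np.array(get_qpos()); hov=np.load('hov.npy')
h2=hov.copy(); h2[0]-=.3
best=(-9,)
for x in np.linspace(-3,-2,11):
  for q3 in (.04,.4):
    p=[q0,np.array([1.5,-.34,.04,.22,-.03,.26,-.02]),np.array([x,-.34,q3,.22,-.03,.26,-.2]),h2,hov]
    m=[min(clear(a+(b-a)*t) for t in np.linspace(0,1,60)) for a,b in zip(p,p[1:])]
    if min(m[1:3])>best[0]: best=(min(m[1:3]),m,p)
print(best[:2]); m,p=best[1:]
if min(m)>-.02:
    for q in p[1:]:
        movej(q.tolist()); print(get_t(),np.round(get_contact_force(),1))
    print(get_tool_pos(),grip_pt(0,.1,.048)-.08*D)
    w=camera("wrist"); cv2.imwrite("pics/w1.png",w["frame"][:,:,::-1])
    t=camera("top"); cv2.imwrite("pics/t1.png",t["frame"][:,:,::-1])
    for c in (w,t):
        for n in ["dish_drive","dish_grip_end","carried_dish"]:
            print(n,[(np.round(d["location"],4).tolist(),round(d["score"],2)) for d in landmark_of(c,n)][:3])
```

```text
(np.float64(0.025360240490298502), [np.float64(0.001304834244952896), np.float64(0.03321181396466075), np.float64(0.025360240490298502), np.float64(-0.011756202656887038)])
6.5 [ 0.5 -0.  -0.1]
10.0583 [0.2 0.3 0.7]
15.4917 [0.5 0.3 0. ]
16.1583 [-0.   0.3 -0.9]
[0.338513   0.39808148 0.14504405] [0.33844406 0.39807175 0.14536055]
dish_drive [([0.3816, 0.34, 0.0057], 0.83), ([0.3804, 0.3462, 0.0865], 0.32)]
dish_grip_end [([0.3787, 0.35, 0.0861], 0.79)]
carried_dish [([0.4693, 0.2947, 0.03], 0.95)]
dish_drive [([0.3829, 0.3446, 0.0883], 0.71), ([0.3866, 0.3438, -0.0011], 0.64)]
dish_grip_end [([0.3802, 0.3426, 0.0895], 0.59)]
carried_dish [([0.4721, 0.2947, 0.0343], 0.65)]
```

View pics/w1.png

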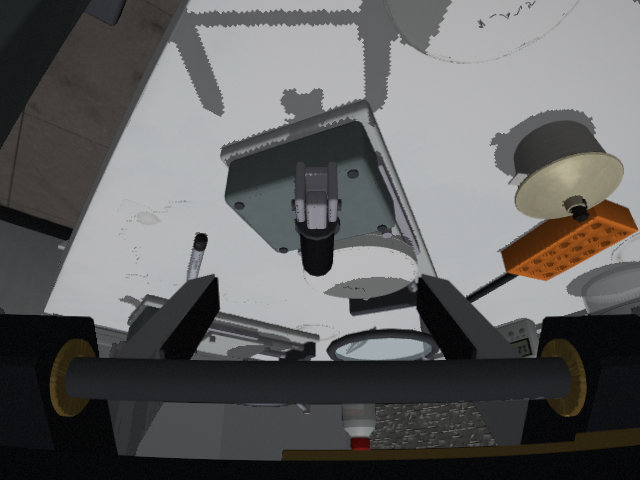

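The wrist view shows the clevis at (317,190) and the black rod running to (317,265). It's centred between the fingers (columns 200 and 440), so alignment is good. Next I'll go in and grasp.

Run:
```python
from plan import *
qt=quat(H,L,grip_ax(0,.1),1)
p=grip_pt(0,.08,.048)
move_straight((p).tolist(),rate=.08)
print(get_t(),get_tool_pos(),np.round(get_contact_force(),1))
grasp(12); print(get_t(),get_width(),get_finger_force(),np.round(get_contact_force(),1))
for th in (.4,.75,1.1):
    move_straight(grip_pt(0,th,.048).tolist(),rate=.08)
    print(th,get_t(),np.round(get_contact_force(),1),get_width())
```

```text
17.7167 [0.37342689 0.35406994 0.08799355] [-0.3  0.5  0.1]
18.8417 0.019724739279886726 11.98958158493042 [ 0.4  0.2 -0.6]
0.4 19.1833 [-0.7 -1.4  0.2] 0.01915518050691027
0.75 19.5417 [-0.  -2.6  2.7] 0.019622349541182214
1.1 19.9 [ 0.2 -1.7  3.7] 0.019759218068951732
```

Run:
```python
from plan import *
for th in (1.4,1.6):
    move_straight(grip_pt(0,th,.048).tolist(),rate=.06)
    print(th,get_t(),np.round(get_contact_force(),1),get_width())
w=camera("scene"); cv2.imwrite("pics/s2.png",w["frame"][100:,:500,::-1])
t=camera("top")
for c in (w,t):
    for f in (find_in,landmark_of): print([(np.round(d["location"],4).tolist(),round(d["score"],2)) for d in f(c,"dish_grip_end")][:2])
print(grip_pt(0,1.57,.062))
# reach along the cranking arc, tool orientation kept
q=get_qpos()
from fk import fk
for c in (.4,.8,1.2):
    k=ik(grip_pt(c,1.57,.048).tolist(),list(get_tool_rot())); 
    print(c,None if k is None else (np.round(k,2),round(clear(k),3)))
```

```text
1.4 20.2917 [-1.  -1.9  4. ] 0.01960427096273893
1.6 20.6 [-0.  -1.6  4.3] 0.019783485212116595
[]
[]
[([0.3448, 0.3867, 0.1468], 0.59)]
[([0.3505, 0.3829, 0.1443], 0.43)]
[0.34391121 0.39110258 0.14599998]
0.4 (array([-1.74,  1.05,  0.86,  1.7 , -0.01,  0.97, -0.4 ]), np.float64(-0.013))
0.8 (array([-1.7 ,  1.06,  0.86,  1.67, -0.  ,  0.96, -0.38]), np.float64(-0.029))
1.2 (array([-1.66,  1.06,  0.86,  1.67,  0.01,  0.94, -0.35]), np.float64(-0.034))
```

View pics/s2.png

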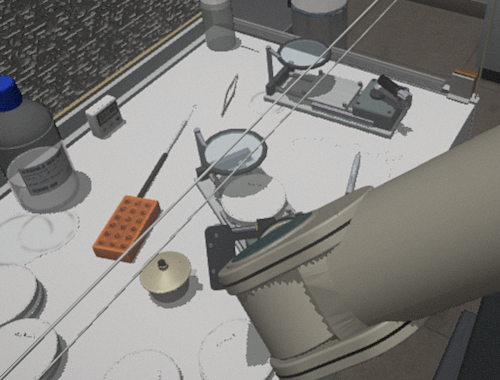

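Run:
```python
from plan import *
p=grip_pt(0,1.57,.048)+.007*armdir(0)
move_straight(p.tolist(),rate=.03); print(get_t(),np.round(get_contact_force(),1),np.array(get_tool_pos())-p)
q=np.array(get_qpos())
for dh,l in ((0,45),(.4,45),(.4,40),(.6,40)):
    k,e=solve(grip_pt(1.2,1.57,.048),quat(H+dh,np.radians(l),np.array([0,0,1.]),1),q); print(dh,l,k.round(2),round(e,4),round(clear(k),3),fk(k)[0][[4,5,6]].round(2).tolist())
```

```text
21.2333 [-0.2 -0.6  2.2] [-4.98306925e-05  2.58038325e-04 -1.21694641e-04]
0 45 [-1.66  1.06  0.86  1.67  0.01  0.94 -0.35] 0.0 -0.034 [[0.12, 0.54, 0.5], [0.26, 0.6, 0.39], [0.34, 0.5, 0.26]]
0.4 45 [-1.77  0.99  0.87  1.94  0.18  0.52 -0.25] 0.0 -0.006 [[0.06, 0.49, 0.52], [0.2, 0.52, 0.39], [0.31, 0.46, 0.26]]
0.4 40 [-1.83  1.06  0.92  1.94  0.19  0.53 -0.3 ] 0.0 0.012 [[0.04, 0.5, 0.49], [0.18, 0.53, 0.36], [0.3, 0.46, 0.25]]
0.6 40 [-1.88  1.07  0.97  2.09  0.25  0.27 -0.25] 0.0001 0.012 [[0.01, 0.47, 0.49], [0.15, 0.48, 0.36], [0.29, 0.44, 0.25]]
```

Run:
```python
from plan import *
e=armdir(0); f0=np.array(get_contact_force())
for k in range(5):
    move_straight((np.array(get_tool_pos())+.003*e).tolist(),rate=.03); f=np.array(get_contact_force())
    print(get_t(),np.round(f,1),f@e)
    if (f-f0)@e<-5: break
t=camera("top"); w=camera("wrist")
for c in (t,w): print([(np.round(d["location"],4).tolist(),round(d["score"],2)) for d in landmark_of(c,"dish_grip_end")][:2])
print(get_tool_pos())
cv2.imwrite("pics/w3.png",np.hstack([w["frame"][::1,:400],t["frame"][:,100:500]])[:,:,::-1])
```

```text
21.4917 [ 0.2 -1.6  1.8] -1.3556866131391034
21.7583 [ 4.  -5.6 -1.2] -6.838159514435857
[([0.3411, 0.3935, 0.145], 0.62)]
[([0.344, 0.3991, 0.148], 0.69)]
[0.33605496 0.40005586 0.13170019]
```

View pics/w3.png

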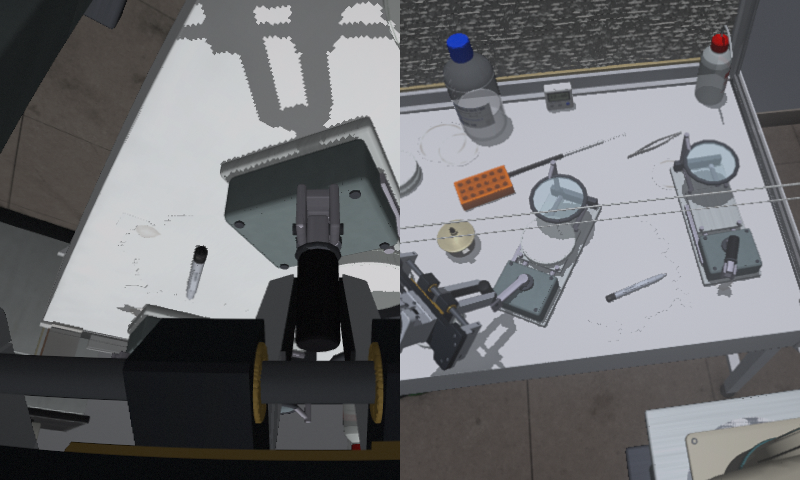

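The stop is felt: the force along the arm direction is -6.8 N. In the wrist view the rod runs from (318,250) to (318,345), and in the top view the arm points at the gripper with the grip standing. Now I'll crank with a slight outward bias and monitor the force.

Run:
```python
from plan import *
C=np.r_[S,0]+.004*armdir(0); z=get_tool_pos()[2]
for c in np.arange(.15,1.26,.15):
    e=armdir(c); p=C+.0725*e; p[2]=z
    rot=quat(H+.4*c/1.2,L,np.array([0,0,1.]),1)
    move_straight(p.tolist(),rate=.07,rot=rot.tolist())
    f=np.array(get_contact_force()); t=np.array([e[1],-e[0],0])
    print(round(c,2),round(get_t(),2),'rad %.1f tan %.1f z %.1f'%(f@e,f@t,f[2]),round(get_width(),4))
    if np.linalg.norm(f)>25: break
```

```text
0.15 22.27 rad -2.7 tan -0.6 z -0.2 0.0191
0.3 22.57 rad -0.3 tan -0.9 z -0.4 0.0197
0.45 22.88 rad -0.7 tan 1.1 z -2.3 0.0193
0.6 23.19 rad 1.6 tan 0.0 z -1.8 0.0145
0.75 23.5 rad -0.2 tan 0.2 z -0.2 0.0007
0.9 23.81 rad 2.2 tan -1.8 z -0.6 0.0003
1.05 24.12 rad 3.2 tan -15.7 z 3.0 0.0002
1.2 24.43 rad 0.9 tan -0.7 z 1.6 0.0002
```

The rod slipped out of the pads at about 0.6 rad, so I'll look before moving again.

Run:
```python
from plan import *
t=camera("top"); w=camera("wrist")
for c in (t,w):
  for n in ("dish_grip_end","dish_drive","carried_dish"): print(n,[(np.round(d["location"],4).tolist(),round(d["score"],2)) for d in landmark_of(c,n)][:2])
print(get_tool_pos(),get_t())
cv2.imwrite("pics/w4.png",np.hstack([w["frame"][:,120:520],t["frame"][:,100:500]])[:,:,::-1])
```

```text
dish_grip_end [([0.4058, 0.382, 0.1425], 0.63)]
dish_drive []
carried_dish [([0.5234, 0.2638, 0.0339], 0.8)]
dish_grip_end []
dish_drive [([0.3811, 0.3408, 0.0037], 0.95)]
carried_dish [([0.5207, 0.2641, 0.0334], 0.86)]
[0.41864345 0.40555108 0.13174802] 24.825
```

View pics/w4.png

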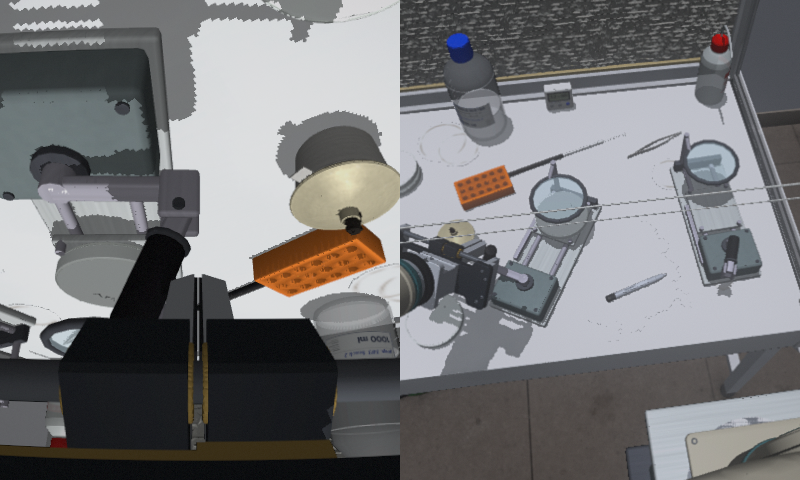

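The crank is at its stop, with the dish 158 mm from the shaft. The grip leans inward by about 17°: its end is at 46 mm radius and z 0.1425. In the wrist view the rod goes from (165,240) to (130,310), left of the closed fingers. The jaws now close nearly along the arm direction, so I'll back off, open, regrip and push outward to the stop.

Run:
```python
from plan import *
h=H+.4*(1.2/1.2); rot=quat(h,L,np.array([0,0,1.]),1).tolist()
Dn=np.array([np.cos(L)*np.cos(h),np.cos(L)*np.sin(h),-np.sin(L)])
p0=np.array(get_tool_pos()); a=p0-.075*Dn
k,e=solve(a,rot,np.array(get_qpos())); print('clear',clear(k),fk(k)[0][5].round(2))
move_straight(a.tolist(),rate=.1); gripper_open(); print(get_t(),get_width())
g=np.array([.410,.385,.130]); 
move_straight((g-.075*Dn).tolist(),rate=.1)
move_straight(g.tolist(),rate=.08); print(get_t(),np.round(get_contact_force(),1))
grasp(6); print(get_t(),get_width(),np.round(get_contact_force(),1))
t=camera("top"); w=camera("wrist")
for c in (t,w):
  for n in ("dish_grip_end","carried_dish"): print(n,[(np.round(d["location"],4).tolist(),round(d["score"],2)) for d in landmark_of(c,n)][:2])
cv2.imwrite("pics/w5.png",np.hstack([w["frame"][:,120:520],t["frame"][:,100:500]])[:,:,::-1])
```

```text
clear -0.007631094486503509 [0.15 0.55 0.44]
27.175 0.09394416196397334
28.6333 [ 0.2 -0.3 -1.1]
29.725 0.025941297215478235 [-0.3 -0.4  1.6]
dish_grip_end [([0.4057, 0.3845, 0.1472], 0.48)]
carried_dish [([0.5228, 0.2612, 0.0329], 0.97)]
dish_grip_end []
carried_dish []
```

View pics/w5.png

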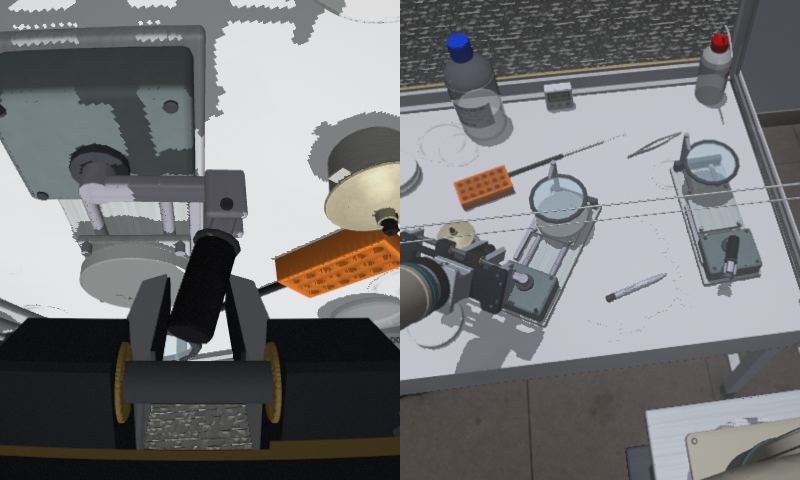

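The rod is between the fingers, still tilted inward from (215,235) to (190,335). I'll push outward now.

Run:
```python
from plan import *
e=armdir(1.2); p0=np.array(get_tool_pos()); f0=np.array(get_contact_force())
for k in range(1,11):
    p=p0+.0025*k*e
    move_straight(p.tolist(),rate=.04); f=np.array(get_contact_force())
    print(k,round(get_t(),2),'rad %.1f'%(f@e),np.round(f,1),round(get_width(),4))
    if (f-f0)@e<-7: break
t=camera("top")
print([(np.round(d["location"],4).tolist(),round(d["score"],2)) for d in landmark_of(t,"dish_grip_end")][:2],get_tool_pos())
```

```text
1 30.27 rad -0.1 [ 1.  -0.7  2.5] 0.0242
2 30.52 rad 0.9 [1.3 0.3 2.1] 0.0226
3 30.77 rad 2.7 [2.6 1.6 1.2] 0.0216
4 31.02 rad 0.8 [0.2 0.8 1. ] 0.0208
5 31.27 rad 0.7 [-0.7  1.3 -0.1] 0.0201
6 31.52 rad -5.3 [-5.1 -3.1  1.6] 0.0199
7 31.77 rad -7.6 [-8.7 -3.7  4.2] 0.0199
8 32.02 rad -10.8 [-11.2  -5.9   5.2] 0.0196
[([0.3874, 0.3435, 0.0016], 0.68), ([0.4181, 0.4007, 0.1469], 0.54)] [0.41791437 0.39614212 0.12980819]
```

Run:
```python
from plan import *
h=H+.4; Dn=np.array([np.cos(L)*np.cos(h),np.cos(L)*np.sin(h),-np.sin(L)])
gripper_open(); p=np.array(get_tool_pos()); move_straight((p-.075*Dn).tolist(),rate=.1)
t=camera("top"); w=camera("wrist")
for c in (t,w):
  for n in ("dish_grip_end","carried_dish","dish_drive","spare_grip_end"): print(n,[(np.round(d["location"],4).tolist(),round(d["score"],2)) for d in landmark_of(c,n)][:2])
print(get_t(),np.round(get_contact_force(),1),np.abs(get_joint_velocities()).max())
cv2.imwrite("pics/w6.png",np.hstack([w["frame"][:,120:520],t["frame"][:,100:500]])[:,:,::-1])
```

```text
dish_grip_end [([0.5218, 0.2651, 0.0354], 0.61), ([0.4159, 0.399, 0.1466], 0.5)]
carried_dish [([0.5246, 0.2665, 0.0335], 0.59)]
dish_drive [([0.3856, 0.3443, 0.0013], 0.76)]
spare_grip_end [([0.4039, -0.0352, 0.0897], 0.98)]
dish_grip_end []
carried_dish [([0.5216, 0.2646, 0.0325], 0.76)]
dish_drive [([0.3793, 0.3391, 0.0025], 0.7)]
spare_grip_end []
34.7333 [-0.2 -0.1 -1.2] 0.0022346044356302474
```

View pics/w6.png

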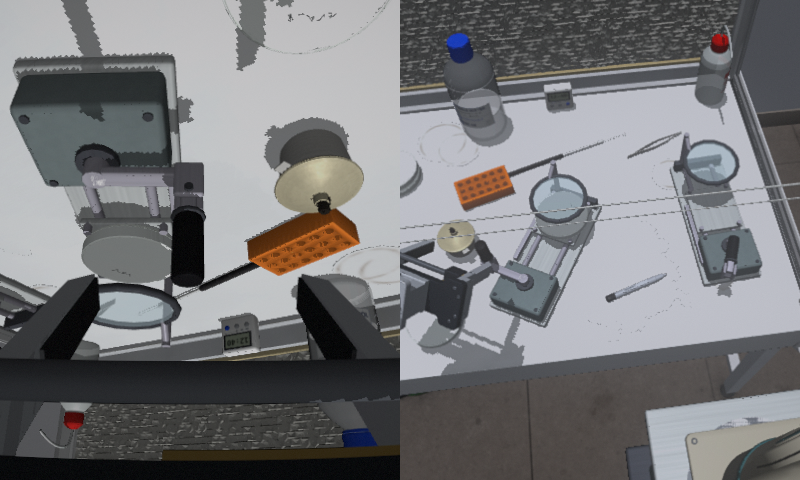

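The wrist view shows the grip upright (187,205 to 187,285), the dish flat by the lens ring and the fingers clear of everything. The grip end is at 66 mm radius and z 0.1466, the dish is about 158 mm along the track, and the spare grip hasn't moved.

```bash
python3 -c "
from rig import *
print(sign_off(),get_t())"
```

```text
the job is handed in; nothing more can be done
the job is handed in; nothing more can be done
```

The job is handed in (no verdict came back): by my last measurements at about 35 s the crank is at its stop with the dish about 158 mm from the shaft, the grip is upright and the spare crank is unmoved; the rod slipped from the jaws mid-crank, so I regripped it and pushed it upright at the stop.

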